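# Push a tip box down its docking lane

### The arm

A 6-joint arm with a two-finger parallel gripper is mounted at the origin on a cart in front of the work surface, level with it; the furniture and walls round the work are solid. World frame = base frame: x ahead of the robot, y to its left, z up, the work surface at z = 0. Lengths are in m, angles in rad, forces in N, time in s.
With the tool pointing down it reaches from about 0.375 to 0.9 m from the base axis. Payload 3.1 kg.
Tool frame: the origin (TCP) lies at the very end of the fingers, on their centre line; the grasp point (between the pads) lies robot.grasp_offset behind it (robot.grasp_offset is the distance from the TCP to the grasp point, in m); z points along the fingers, y is the direction in which the jaws open and shut (so a half turn about z gives the same grasp; the last joint's range is limited). The gripper opens to 87 mm and grips with 3 to 60 N. Pads are 19 mm wide; open, the fingers measure 117 mm over their backs; the gripper's body (75 mm by 190 mm) begins 51 mm behind the grasp point.
Start: joints at [1.105, 0.527, 1.433, -0, 1.181, -0.178], TCP at [0.177, 0.599, 0.223] pointing down, gripper open.
Joint ranges: [-3.08, 3.08], [-0.75, 2.2], [0.22, 2.44], [-1.43, 4.57], [0, 2.65], [-2.85, 2.85]. Speed limits (rad/s): [2.79, 2.79, 3.14, 3.14, 3.14, 3.14].

### API

Orientations are given as a unit quaternion [x, y, z, w].
In Python, from rig import robot gives the robot as it stands.
- The arm moves only by the tool drive_tool, never from a script. Its argument "targets" is one flat list of numbers, 6 for each row, row after row: the shift along the tool's x, y, z in cm, then the turn, a rotation vector about the tool's x, y, z in degrees. A call has 1 to 12 rows; each row is the pose to reach, as a shift and turn from the pose commanded when the call began, along the tool's axes at that moment; what a row does not reach only later rows make up. A row lasts 1/12 s, in which the tool goes at most 41.7 mm and 7.16 degrees, less where a joint would pass 70% of its speed; a pose out of reach is approached as far as the arm can. A call with a gripper value outside its range is refused whole. "grip" is the gripper command: -1 is fully open, 1 is shut, values between are in proportion, set as the call begins (left out, the last holds). The fingers move at their own pace and stop on an object; "squeeze" is the grip in N (left out, the last holds). Time passes only in rows, so rows that repeat a pose let the fingers close. It gives the time, the measured TCP pose, the force and the opening at its end, in the units of the state.
- robot.get_obs(): the state, without advancing time (a new reading comes with each control period).
- robot.camera(name): name is "scene" or "top" or "wrist"; returns (picture, depth): 400x640x3 uint8, red, green, blue; 400x640 float32, m along the optical axis (not along the pixel's ray), 0 where there is no reading.
- robot.calibration(name): a dict with "mtx" (3x3 intrinsics, pixels), "distortion" ([k1, k2, p1, p2, k3] as OpenCV has them; the pictures are not rectified), "R" (3x3) and "t" (3): a world point X has camera coordinates R X + t; the wrist camera has in their place "hand_eye" (4x4, takes a point from camera to tool coordinates, whose origin is the TCP and whose axes are the flange's). Camera axes: x right, y down, z forward; pixel columns grow to the right and rows downward; lengths in m; the calibration is good to about 2 mm. A picture is of the moment at which its call begins: read the wrist's pose just before it. calibration takes no time and is no camera call.
- robot.hand_in(): hands the job in, once; it reports no verdict.
The state is a dict: "time": time; "q": joint angles; "joint_velocities": joint speeds; "joint_torque": joint torques, N m; "position": TCP position; "tool_rot": TCP orientation; "ft_force": force on the tool from outside, world axes, zero at the start; "moment": the same for the moment, N m; "grip_width": finger opening in m.
Only numpy, scipy, OpenCV 4.12 (cv2) and the standard library are available. Lean on these libraries where they do the work, as an engineer would, in place of code of your own. Each camera call takes 0.05 s, during which the arm holds its last target.

### The job

Push the box of pipette tips nose first down the narrow lane between the two guide rails until it stands square up against the stop at the lane's far end, and leave it standing there. Only nudge and push it gently with the fingers, sliding it on the bench without gripping, lifting or tipping it; nothing, neither the box nor the robot, may touch either rail on the way, and the other things on the bench stay where they are.

Things in the scene. Friction and masses are not known exactly. Their poses are not given: they have to be found in the camera images.
- tip_box: Box of pipette tips: grey-white tub, pale blue lid, 125 mm long (its y axis), 71 mm wide (x), 68 mm high, about 0.25 kg, sliding on the bench. Origin at the centre of its underside. It starts before the lane's mouth, length roughly along the lane, up to 30 mm to either side of the centre line and up to 0.15 rad askew. Either short end may be its nose.
- dock: Lane fixed to the bench: two low aluminium rails joined by a cross stop at the far end. Origin on the bench at the middle of the lane's mouth (end nearer the robot); x runs down the lane's centre line away from the robot, y left, z up. Lane 95 mm wide, floor the bare bench. Stop face (black rubber strip on a bar 34 mm high) at x = 170 mm: a box against it has its origin at x = 107.5 mm.
- rail_left: Left guide rail (seen from the robot), part of the dock: square aluminium bar 205 mm long, 20 mm wide, 25 mm high; two small screwed feet, 7 mm high, reach 19 mm beyond its outer side. Origin on the bench at the middle of its near end (dock x = 0, y = +57.5 mm); its x axis runs along the rail.
- rail_right: Right guide rail, the mirror image of the left: near end at dock x = 0, y = -57.5 mm.
- media_bottle: Bystander: white bottle with green cap, 54 mm wide, 103 mm high, standing left of the lane. Origin at the centre of its underside.
- notepad: Bystander: notepad 110 x 75 x 11 mm lying left of the lane's mouth. Origin at the centre of its underside.
- microtube_1: Bystander: small capped tube 40 x 14 x 14 mm lying just right of the right rail. Origin at the centre of its underside.
- usb_stick: Bystander: blue USB stick 56 x 18 x 8 mm, lying just left of the left rail's near end. Origin at the centre of its underside.

How it is judged:
By the outcome, as a careful person would: the job done as asked, in the order asked, and still so for the second after the job is handed in, with the robot touching nothing.
It also fails if it takes over 48 s, if anything falls off the work surface, if the arm or the gripper's body presses on something with over 40 N, if the wrist force passes 120 N, or if a joint passes its speed limit or range.

## Working session

There is one attempt and no reset: what is moved stays moved. The work goes in short steps, Python scripts to look and compute and a tool call to move; the robot and the scene stay as the last step left them, time stands still between calls to the robot, and variables do not carry over. Pictures are saved under pics/ and viewed, and the job is handed in when it is done.

Besides the shell and the picture viewer there is one more tool, called after ">>>" as name(argument=value, ...) on one line, values as JSON. drive_tool: Moves the arm, as the interface text tells. Its arguments: {"type":"object","properties":{"targets":{"type":"array","items":{"type":"number"}},"grip":{"type":"number"},"squeeze":{"type":"number"}},"required":["targets"]}

```bash
ls; mkdir -p pics; python3 - <<'E'
from rig import robot
import cv2,numpy as np
o=robot.get_obs(); print(o); print(robot.grasp_offset)
for n in ['top','scene']:
    p,d=robot.camera(n); cv2.imwrite(f'pics/{n}0.png',p[:,:,::-1]); np.savez(f'pics/{n}0.npz',p=p,d=d)
    c=robot.calibration(n); print(n,c)
print(robot.calibration('wrist'))
E
```

```text
pics
{'time': 0.0, 'q': array([ 1.10451750e+00,  5.28482070e-01,  1.43387513e+00,  1.59973034e-06,
        1.18140792e+00, -1.78514944e-01]), 'joint_velocities': array([ 3.72499973e-04, -1.79977495e-03,  7.84078874e-04, -2.06090308e-05,
       -8.17270818e-04, -8.03540525e-04]), 'joint_torque': array([ 1.23211117e-03, -4.40024006e+01, -1.76597768e+01,  6.34317705e-02,
        5.80729195e-02, -1.51635040e-04]), 'position': array([0.17703043, 0.59865009, 0.22157052]), 'tool_rot': array([ 1.43386232e-01,  9.89666211e-01, -1.03003109e-03, -3.44863407e-04]), 'ft_force': array([ 0.46783171, -0.19729146,  0.44553205]), 'moment': array([ 0.00571748,  0.02312989, -0.03574903]), 'grip_width': 0.08700871405218952}
0.0187
top {'mtx': array([[509.08080101,   0.        , 318.30098589],
       [  0.        , 509.08080101, 201.57313717],
       [  0.        ,   0.        ,   1.        ]]), 'distortion': array([-0.06115142,  0.        ,  0.        ,  0.        ,  0.        ]), 'R': array([[ 0.01342639, -0.99987444,  0.00841635],
       [-0.99614785, -0.01410485, -0.0865478 ],
       [ 0.08665565, -0.
[... 436 characters left out ...]
[-0.43630193, -0.31877238, -0.84144209]]), 't': array([ 0.02119957, -0.48724095,  1.21865036])}
{'mtx': array([[291.48737998,   0.        , 315.66552726],
       [  0.        , 291.48737998, 198.98186745],
       [  0.        ,   0.        ,   1.        ]]), 'distortion': array([-0.01206647,  0.        ,  0.        ,  0.        ,  0.        ]), 'hand_eye': array([[ 1.36967586e-04, -9.70052346e-01, -2.42895918e-01,
         6.63684490e-02],
       [ 9.99999149e-01, -1.82228632e-04,  1.29165934e-03,
        -6.90254071e-04],
       [-1.29723976e-03, -2.42895889e-01,  9.70051496e-01,
        -1.61541557e-01],
       [ 0.00000000e+00,  0.00000000e+00,  0.00000000e+00,
         1.00000000e+00]])}
```

View pics/top0.png

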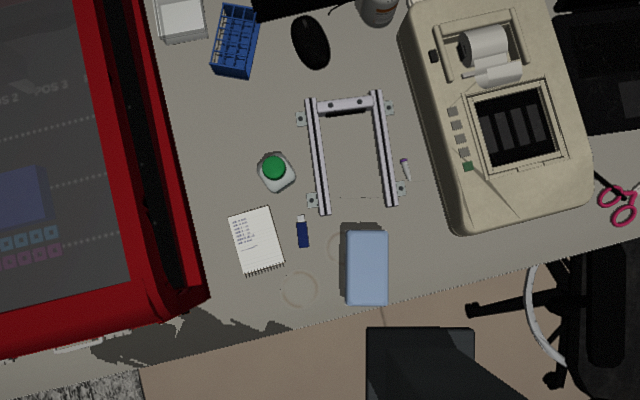

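View pics/scene0.png

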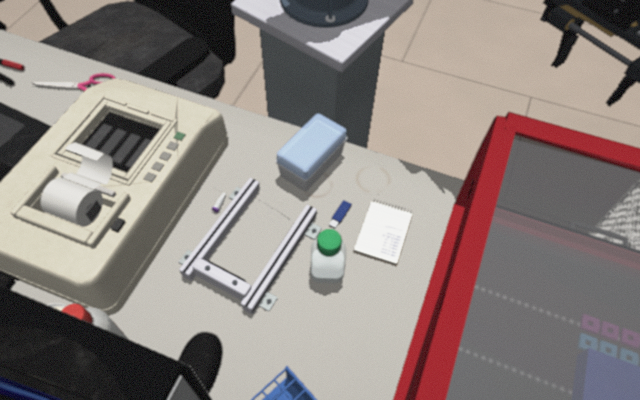

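The top picture shows the dock (near rail ends around px (325,213) and (392,206), stop around (345,103)) and the box around (367,265). Next I measure them.

```bash
cat > h.py <<'E'
import numpy as np,cv2
from rig import robot
def cloud(n,d):
    c=robot.calibration(n); v,u=np.mgrid[0:400,0:640]
    pts=np.stack([u,v],-1).reshape(-1,1,2).astype(np.float64)
    n_=cv2.undistortPoints(pts,c['mtx'],c['distortion']).reshape(400,640,2)
    P=np.dstack([n_*d[...,None],d])
    return (P-c['t'])@c['R']
def ray(n,uv,z):
    c=robot.calibration(n); n_=cv2.undistortPoints(np.array(uv,float).reshape(-1,1,2),c['mtx'],c['distortion']).reshape(-1,2)
    r=np.c_[n_,np.ones(len(n_))]@c['R']; o=-c['R'].T@c['t']
    z=np.broadcast_to(z,len(r)); return o+r*((z-o[2])/r[:,2])[:,None]
def proj(n,X):
    c=robot.calibration(n); return cv2.projectPoints(np.array(X,float).reshape(-1,1,3),cv2.Rodrigues(c['R'])[0],c['t'],c['mtx'],c['distortion'])[0].reshape(-1,2)
E
python3 - <<'E'
from h import *
z=np.load('pics/top0.npz'); W=cloud('top',z['d']); p=z['p']
for uv in [(367,265),(345,230),(386,300),(325,211),(391,204),(350,350),(272,168),(230,215),(303,230),(350,190),(345,103),(312,102),(405,170),(480,180),(200,280),(100,100),(400,340)]:
    print(uv,W[uv[1],uv[0]].round(4), p[uv[1],uv[0]])
m=(W[...,2]>0.06)&(W[...,2]<0.075)
w=np.zeros((400,640),bool); w[215:315,325:400]=1
m&=w
pts=W[m][:,:2].astype(np.float32); r=cv2.minAreaRect(pts); print('box',r,cv2.boxPoints(r), W[m][:,2].mean(), len(pts))
# rails
w=np.zeros((400,640),bool); w[85:218,300:402]=1
m=w&(W[...,2]>0.018)&(W[...,2]<0.04)
pts=W[m][:,:2].astype(np.float32); r=cv2.minAreaRect(pts); print('dock',r,cv2.boxPoints(r),W[m][:,2].mean())
big=cv2.resize(p[70:320,200:480,::-1],None,fx=2.8,fy=2.4,interpolation=cv2.INTER_CUBIC)
big=cv2.resize(p[80:230,280:420,::-1],None,fx=4,fy=4,interpolation=cv2.INTER_CUBIC); cv2.imwrite('pics/big0.png',big)
print(proj('top',[[0.177,0.599,0.223]]),proj('scene',[[0.177,0.599,0.223]]))
E
```

```text
(367, 265) [0.4069 0.2722 0.0648] [129 145 166]
(345, 230) [0.4644 0.3042 0.0023] [84 83 80]
(386, 300) [0.3517 0.2415 0.0647] [126 143 165]
(325, 211) [0.4952 0.3397 0.0258] [12 12 12]
(391, 204) [0.5086 0.2281 0.0264] [143 140 146]
(350, 350) [ 0.0752  0.2268 -0.9201] [121 110  95]
(272, 168) [0.5551 0.4239 0.1053] [ 34 115  63]
(230, 215) [ 0.4877  0.5044 -0.0011] [123 119 111]
(303, 230) [0.4631 0.3767 0.0112] [24 36 77]
(350, 190) [ 5.344e-01  2.960e-01 -3.000e-04] [130 126 117]
(345, 103) [0.6797 0.308  0.0347] [168 165 168]
(312, 102) [0.6828 0.3644 0.027 ] [107 104 108]
(405, 170) [0.5693 0.2016 0.0118] [128 129 126]
(480, 180) [0.5418 0.0998 0.1015] [155 148 128]
(200, 280) [0.38   0.5364 0.0756] [109  18  20]
(100, 100) [0.6054 0.6151 0.2954] [106  15  20]
(400, 340) [ 0.1302  0.0699 -0.8143] [21 24 24]
box ((0.40244773030281067, 0.27188149094581604), (0.12129731476306915, 0.06752075254917145), 0.335317999124527) [[0.3416025  0.30528635]
 [0.34199768 0.23776674]
 [0.46329296 0.23847663]
 [0.46289778 0.30599624]] 0.06747913407785944 3201
dock ((0.599223256111145, 0.29606378078460693), (0.20590202510356903, 0.13577961921691895), 8.454221725463867) [[0.48740986 0.3480801 ]
 [0.507372   0.21377592]
 [0.7110367  0.24404746]
 [0.6910745  0.37835163]] 0.026960809953894015
[[121.87502919 446.31061089]] [[585.1774663   80.84131439]]
```

View pics/big0.png

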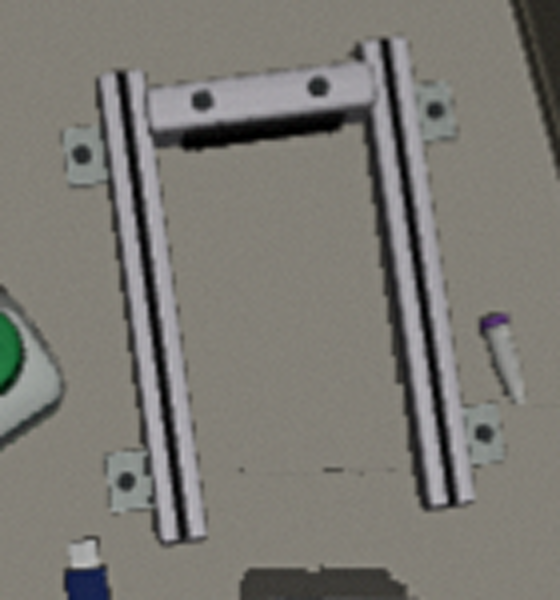

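Dock: mouth centre ≈ (0.497, 0.281), yaw 8.45°, and the fitted 206 x 136 mm matches the given size. Box: centre (0.402, 0.272), heading 0.3°, so about 8° askew and 5 mm left. I will push on the rear face with two partly opened fingers held at the lane angle, with the tips above rail height. First, a closer check of these numbers and the move numbers.

```bash
cat >> h.py <<'E'
from scipy.spatial.transform import Rotation as Ro
M=np.array([0.4974,0.2809]); A=np.radians(8.45)
RD=np.array([[np.cos(A),-np.sin(A)],[np.sin(A),np.cos(A)]])
def toD(p): return (np.asarray(p)[...,:2]-M)@RD
def toW(p): return np.asarray(p)@RD.T+M
def move(dock_xy,z,yaw_rel_deg):
    """tool y across lane (left), tool x backwards; yaw rel. to lane"""
    o=robot.get_obs(); R=Ro.from_quat(o['tool_rot'])
    a=A+np.radians(yaw_rel_deg); c,s=np.cos(a),np.sin(a)
    T=Ro.from_matrix(np.array([[-c,-s,0],[-s,c,0],[0,0,-1]]).T.T)
    t=np.r_[toW(dock_xy),z]
    d=R.inv().apply(t-o['position'])*100; rv=np.degrees((R.inv()*T).as_rotvec())
    print('t',o['time'],'tcpD',toD(o['position']).round(4),'z',o['position'][2].round(4),'F',o['ft_force'].round(1),'w',o['grip_width'].round(4)); print('shift cm',d.round(2),'rot',rv.round(2))
E
python3 - <<'E'
from h import *
z=np.load('pics/top0.npz'); W=cloud('top',z['d']); p=z['p']
# inner rail edges by line-fit of rail-top pts
w=np.zeros((400,640),bool); w[115:205,300:402]=1
m=w&(W[...,2]>0.02)&(W[...,2]<0.03)
D=toD(W[m]); 
for s in (1,-1):
    q=D[(s*D[:,1]>0.03)]
    bins=np.arange(0.02,0.17,0.01); lo=[];hi=[];c=[]
    for b in bins:
        k=q[(q[:,0]>b)&(q[:,0]<b+.01),1]
        if len(k)>4: lo.append(k.min());hi.append(k.max());c.append(b+.005)
    print(s,np.polyfit(c,lo,1),np.polyfit(c,hi,1))
m=(W[...,2]>0.06)&(W[...,2]<0.075); w[:]=0; w[215:315,325:400]=1
D=toD(W[m&w]); r=cv2.minAreaRect(D.astype(np.float32)); print(r)
# others in dock frame
for n,uv in dict(printer=(440,232),bottle=(272,168),hood=(208,298),usb=(303,230)).items(): print(n,toD(W[uv[1],uv[0]]),W[uv[1],uv[0]][2])
# scene check
cs=[[-.0953+sx*.0625*.99+0,0.005+0] for sx in(-1,1)]
s=np.load('pics/scene0.npz'); S=cloud('scene',s['d']); D=toD(S)
m=(S[...,2]>0.062)&(S[...,2]<0.075)&(abs(D[...,0]+.095)<.12)&(abs(D[...,1])<.1)
print('scene box',cv2.minAreaRect(D[m].astype(np.float32)),m.sum())
m=(S[...,2]>0.019)&(S[...,2]<0.04)&(abs(D[...,0]-.1)<.13)&(abs(D[...,1])<.08)
print('scene dock',cv2.minAreaRect(D[m].astype(np.float32)),m.sum())
move([-.185,.005],.14,0)
E
```

```text
1 [-0.06753624  0.05276462] [-0.00170783  0.06788683]
-1 [-0.00474485 -0.06666471] [-0.00269777 -0.04679256]
((-0.09524676203727722, 0.005032271146774292), (0.06752073764801025, 0.12129729986190796), 81.88530731201172)
printer [-0.05494452 -0.1364196 ] -0.0016609139281502383
bottle [0.07806868 0.13302123] 0.10529623603775413
hood [-0.11165255  0.27119169] 0.02767239309945555
usb [-0.01986159  0.09976867] 0.011227371939483387
scene box ((-0.09172587096691132, 0.006026681512594223), (0.06747321784496307, 0.12227504700422287), 81.26361846923828) 2061
scene dock ((0.08905597031116486, 0.0009621977806091309), (0.13705381751060486, 0.23826779425144196), 89.70925903320312) 3874Traceback (most recent call last):
  File "<stdin>", line 25, in <module>
  File "h.py", line 27, in move
    print('t',o['time'],'tcpD',toD(o['position']).round(4),'z',o['position'][2].round(4),'F',o['ft_force'].round(1),'w',o['grip_width'].round(4)); print('shift cm',d.round(2),'rot',rv.round(2))
                                                                                                                        ^^^^^^^^^^^^^^^^^^^^^
AttributeError: 'float' object has no attribute 'round'
```

```bash
sed -i "s/o\['grip_width'\].round(4)/round(float(o['grip_width']),4)/; s/radians(8.45)/radians(8.3)/" h.py
python3 -c "
from h import *
move([-.185,.005],.14,0)"
```

```text
t 0.1 tcpD [-0.2711  0.3607] z 0.2217 F [-0.1 -0.3  0.6] w 0.0872
shift cm [-22.73 -28.67   8.22] rot [ -0.11  -0.04 -24.79]
```

>>> drive_tool(targets=[-1.9,-2.4,0,0,0,-2,-3.8,-4.8,0,0,0,-4,-5.7,-7.2,0,0,0,-6,-7.6,-9.6,0.5,0,0,-8,-9.5,-12,1,0,0,-10,-11.4,-14.4,2,0,0,-12,-13.3,-16.8,3,0,0,-14,-15.2,-19.2,4,0,0,-16,-17.1,-21.6,5,0,0,-18,-19,-24,6,0,0,-20,-20.9,-26.4,7,0,0,-22.5,-22.7,-28.7,8.2,0,0,-24.8], grip=0.08)

```text
time: 1.1
position: [0.314, 0.2584, 0.1403]
tool_rot: [-0.074, 0.997, 0.0, 0.0]
ft_force: [-0.0, -0.2, -0.0]
grip_width: 0.0397
```

```bash
python3 - <<'E'
from h import *
move([-.185,.005],.042,0)
o=robot.get_obs(); print(o['q'].round(2))
for n in ['top','wrist']:
    p,d=robot.camera(n); cv2.imwrite(f'pics/{n}1.png',p[:,:,::-1]); np.savez(f'pics/{n}1.npz',p=p,d=d)
E
```

```text
t 1.1 tcpD [-0.1847  0.0042] z 0.1403 F [-0.  -0.2 -0. ] w 0.0397
shift cm [0.04 0.08 9.83] rot [0.01 0.05 0.15]
[ 0.41  0.39  2.05 -0.    0.7  -1.31]
```

View pics/top1.png

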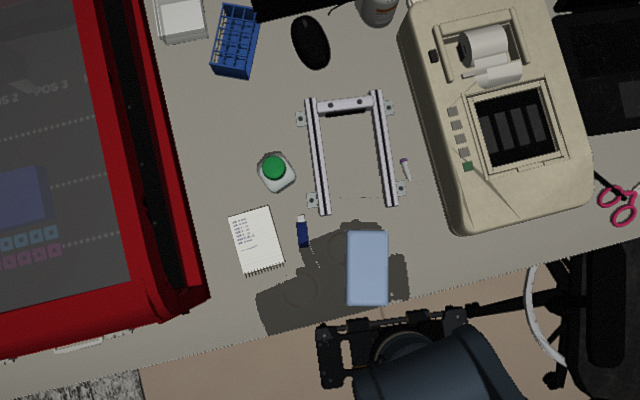

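View pics/wrist1.png

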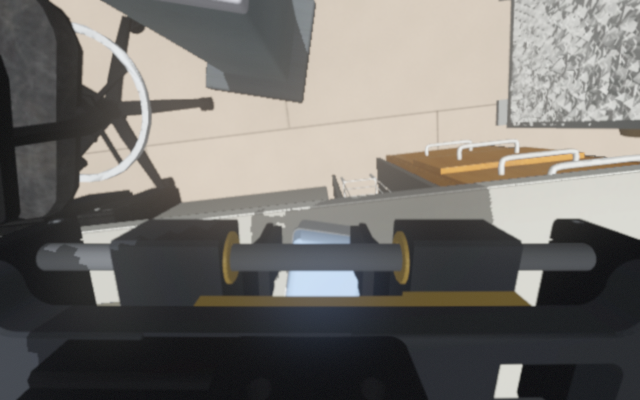

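Top view: the box is clear at (367,268), with the gripper behind it at (390,335). The fingers straddle the box's rear laterally and nothing is touched. Now I lower the tool.

>>> drive_tool(targets=[0,0.1,2,0,0,0,0,0.1,4,0,0,0,0,0.1,6,0,0,0,0,0.1,8,0,0,0,0,0.1,9,0,0,0.1,0,0.1,9.8,0,0,0.1,0,0.1,9.8,0,0,0.1])

```text
time: 1.78
position: [0.3128, 0.261, 0.0415]
tool_rot: [-0.072, 0.997, -0.0, -0.001]
ft_force: [-0.8, -0.5, -1.7]
grip_width: 0.0403
```

```bash
python3 - <<'E'
from h import *
move([-.160,.005],.042,0)
E
```

```text
t 1.7833 tcpD [-0.1855  0.0069] z 0.0415 F [-0.8 -0.5 -1.7] w 0.0403
shift cm [-2.55 -0.19 -0.06] rot [-0.03 -0.12 -0.07]
```

>>> drive_tool(targets=[-0.3,-0.05,0,0,0,0,-0.6,-0.1,0,0,0,0,-0.9,-0.15,0,0,0,0,-1.1,-0.2,0,0,0,0,-1.3,-0.2,0,0,0,0,-1.5,-0.2,0,0,0,0,-1.7,-0.2,0,0,0,0,-1.9,-0.2,0,0,0,0,-2.1,-0.2,0,0,0,0,-2.3,-0.2,0,0,0,0,-2.5,-0.2,0,0,0,0,-2.5,-0.2,0,0,0,0])

```text
time: 2.78
position: [0.339, 0.2624, 0.0425]
tool_rot: [-0.072, 0.997, 0.0, 0.0]
ft_force: [-0.9, -0.9, 0.6]
grip_width: 0.0402
```

```bash
cat >> h.py <<'E'
def boxD(n,tag,lo=.0635,hi=.0735):
    p,d=robot.camera(n); cv2.imwrite(f'pics/{n}{tag}.png',p[:,:,::-1]); W=cloud(n,d); D=toD(W)
    m=(W[...,2]>lo)&(W[...,2]<hi)&(abs(D[...,1])<.08)&(D[...,0]>-.2)&(D[...,0]<.2)
    b=p.astype(int); m&=(b[...,2]>b[...,0]+12)
    m=cv2.morphologyEx(m.astype(np.uint8),cv2.MORPH_OPEN,np.ones((3,3)))>0
    r=cv2.minAreaRect(D[m].astype(np.float32)); print(n,m.sum(),r); return r
E
python3 - <<'E'
from h import *
boxD('top','2')
move([-.13,.005],.042,0)
E
```

```text
top 2725 ((-0.08037913590669632, 0.0069381557404994965), (0.06671126931905746, 0.10865654051303864), 84.37107849121094)
t 2.8333 tcpD [-0.1594  0.0045] z 0.0425 F [-1.  -0.6  0.6] w 0.0398
shift cm [-2.94  0.05  0.05] rot [ 0.01  0.05 -0.09]
```

View pics/top2.png

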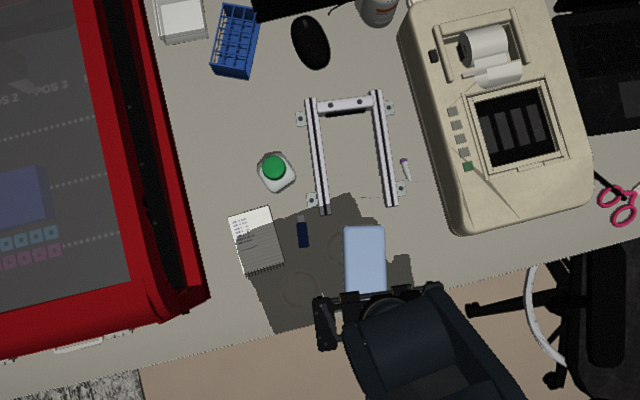

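The box has turned to about −5.6° with its COM lateral around +7 mm. I keep this slight heading for a while to bring it back to the centre line. That means matching the tool yaw to the box, centring on the rear face, and pushing along the heading.

>>> drive_tool(targets=[0.5,0,0,0,0,0,0.5,0.4,0,0,0,2.5,0.4,0.8,0,0,0,5.3,0.2,0.8,0,0,0,5.3,0,0.8,0,0,0,5.3,-0.25,0.77,0,0,0,5.3,-0.5,0.75,0,0,0,5.3,-0.75,0.73,0,0,0,5.3,-1,0.7,0,0,0,5.3,-1.25,0.68,0,0,0,5.3,-1.5,0.65,0,0,0,5.3,-1.5,0.65,0,0,0,5.3])

```text
time: 3.83
position: [0.3535, 0.271, 0.0426]
tool_rot: [-0.025, 1.0, 0.0, 0.001]
ft_force: [-1.0, -1.0, 0.1]
grip_width: 0.0399
```

```bash
cat >> h.py <<'E'
def boxfit(n,tag):
    "known-size lid fitted to the front and sides"
    p,d=robot.camera(n); cv2.imwrite(f'pics/{n}{tag}.png',p[:,:,::-1]); W=cloud(n,d); D=toD(W)
    b=p.astype(int)
    m=(W[...,2]>.0635)&(W[...,2]<.0735)&(abs(D[...,1])<.08)&(D[...,0]>-.2)&(D[...,0]<.2)&(b[...,2]>b[...,0]+12)
    m=cv2.morphologyEx(m.astype(np.uint8),cv2.MORPH_OPEN,np.ones((3,3)))>0
    q=D[m]; f=q[:,0].max()
    c,l,r=[],[],[]
    for s in np.arange(f-.075,f-.012,.003):
        k=q[(q[:,0]>=s)&(q[:,0]<s+.003),1]
        if len(k)>5: c.append(s+.0015); l.append(k.max()); r.append(k.min())
    pl=np.polyfit(c,l,1); pr=np.polyfit(c,r,1); h=np.arctan((pl[0]+pr[0])/2)
    u=np.array([np.cos(h),np.sin(h)]); v=np.array([-u[1],u[0]])
    front=np.percentile((q@u)[abs(q@v-np.median(q@v))<.02],99.5)+.0015
    # axis line point
    mid=np.array([np.mean(c),np.polyval((pl+pr)/2,np.mean(c))])
    com=mid+u*(front-.0625-mid@u)
    print(n,'heading',np.degrees(h).round(2),np.degrees(np.arctan([pl[0],pr[0]])).round(1),'width',np.mean(np.array(l)-r).round(4),'com',com.round(4),'nose',(com+u*.0625).round(4),'rear',(com-u*.0625).round(4)); return com,h
E
python3 - <<'E'
from h import *
boxfit('top','3')
move([-.113,.008],.042,-5.5)
E
```

```text
top heading -5.92 [-6.9 -4.9] width 0.0645 com [-0.0731  0.0064] nose [-0.0109 -0.0001] rear [-0.1352  0.0128]
t 3.8833 tcpD [-0.1439  0.011 ] z 0.0426 F [0.7 0.3 0.1] w 0.0396
shift cm [-3.11 -0.01  0.06] rot [0.03 0.09 0.1 ]
```

>>> drive_tool(targets=[-0.25,0,0,0,0,0,-0.5,0,0,0,0,0,-0.75,0,0,0,0,0,-1,0,0,0,0,0,-1.25,0,0,0,0,0,-1.5,0,0,0,0,0,-1.75,0,0,0,0,0,-2,0,0,0,0,0,-2.25,0,0,0,0,0,-2.5,0,0,0,0,0,-2.75,0,0,0,0,0,-2.75,0,0,0,0,0])

```text
time: 4.88
position: [0.3809, 0.2724, 0.0426]
tool_rot: [-0.025, 1.0, 0.0, 0.001]
ft_force: [0.1, -0.6, -0.5]
grip_width: 0.04
```

```bash

python3 - <<'E'
from h import *
boxfit('top','4')
move([-.1,.005],.042,0)
E
```

```text
top heading -5.55 [-5.9 -5.2] width 0.0648 com [-0.0457  0.0037] nose [ 0.0165 -0.0024] rear [-0.108   0.0097]
t 4.9333 tcpD [-0.1166  0.0084] z 0.0426 F [ 0.4 -0.7 -0.2] w 0.0399
shift cm [-1.68 -0.19  0.06] rot [ 0.02  0.1  -5.4 ]
```

View pics/top4.png

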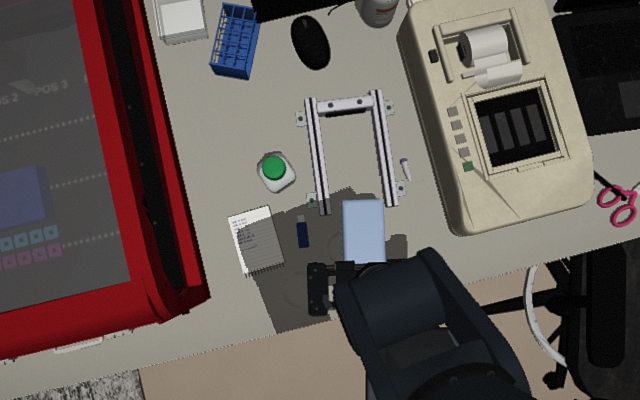

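Nose is 16 mm into the lane and nearly centred (−2 mm), COM at +4 mm, with the gap on both sides visible around (350,200) and (385,200). Now an arc turning the heading to zero over 40 mm.

>>> drive_tool(targets=[-0.33,-0.06,0,0,0,-0.5,-0.67,-0.11,0,0,0,-0.9,-1,-0.16,0,0,0,-1.4,-1.33,-0.21,0,0,0,-1.8,-1.67,-0.26,0,0,0,-2.3,-2,-0.3,0,0,0,-2.75,-2.33,-0.34,0,0,0,-3.2,-2.67,-0.38,0,0,0,-3.7,-3,-0.41,0,0,0,-4.1,-3.33,-0.44,0,0,0,-4.6,-3.67,-0.47,0,0,0,-5,-4,-0.5,0,0,0,-5.5])

```text
time: 5.93
position: [0.4204, 0.2692, 0.0426]
tool_rot: [-0.074, 0.997, -0.0, 0.0]
ft_force: [-1.6, -0.2, 0.6]
grip_width: 0.0399
```

```bash

python3 - <<'E'
from h import *
boxfit('top','5')
move([0.036,.000],.042,0)
E
```

```text
top heading -0.26 [-1.   0.4] width 0.0648 com [-0.0074  0.002 ] nose [0.0551 0.0018] rear [-0.0699  0.0023]
t 5.9833 tcpD [-0.0767 -0.0004] z 0.0426 F [-0.1 -0.2 -0.5] w 0.0401
shift cm [-1.127e+01  1.000e-02  8.000e-02] rot [0.01 0.1  0.16]
```

View pics/top5.png

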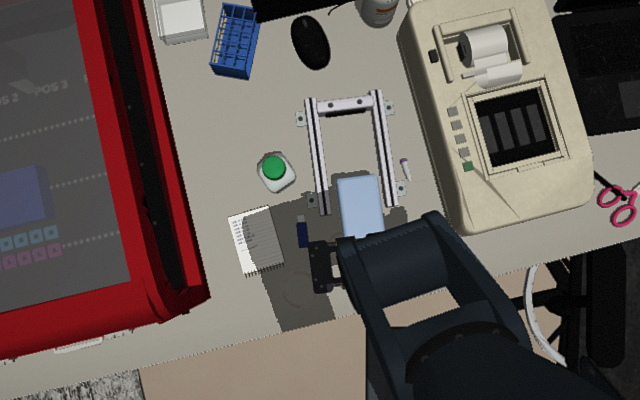

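Heading ≈ −0.3°, lateral +2 mm. Straight on.

>>> drive_tool(targets=[-0.33,0,0,0,0,0,-0.67,0,0,0,0,0,-1,0,0,0,0,0,-1.33,0,0,0,0,0,-1.67,0,0,0,0,0,-2,0,0,0,0,0,-2.33,0,0,0,0,0,-2.67,0,0,0,0,0,-3,0,0,0,0,0,-3.33,0,0,0,0,0,-3.67,0,0,0,0,0,-4,0,0,0,0,0])

```text
time: 6.98
position: [0.4599, 0.2751, 0.0425]
tool_rot: [-0.073, 0.997, -0.0, -0.0]
ft_force: [-2.1, -0.5, 1.3]
grip_width: 0.0398
```

>>> drive_tool(targets=[-0.33,0,0,0,0,0,-0.67,0,0,0,0,0,-1,0,0,0,0,0,-1.33,0,0,0,0,0,-1.67,0,0,0,0,0,-2,0,0,0,0,0,-2.33,0,0,0,0,0,-2.67,0,0,0,0,0,-3,0,0,0,0,0,-3.33,0,0,0,0,0,-3.67,0,0,0,0,0,-4,0,0,0,0,0])

```text
time: 7.98
position: [0.4995, 0.281, 0.0426]
tool_rot: [-0.073, 0.997, -0.0, 0.0]
ft_force: [-1.5, -0.1, 1.5]
grip_width: 0.0397
```

```bash

python3 - <<'E'
from h import *
boxfit('top','6')
move([0.036,.000],.042,0)
p=cv2.imread('pics/top6.png'); cv2.imwrite('pics/top6b.png',cv2.resize(p[80:230,280:420],None,fx=4,fy=4,interpolation=cv2.INTER_CUBIC))
E
```

```text
top heading -10.83 [  3.3 -23.8] width 0.0597 com [0.0752 0.0083] nose [ 0.1366 -0.0034] rear [0.0138 0.0201]
t 8.0333 tcpD [ 0.0032 -0.0002] z 0.0426 F [-0.   0.4  0.1] w 0.0398
shift cm [-3.28  0.01  0.07] rot [0.01 0.1  0.1 ]
```

View pics/top6b.png

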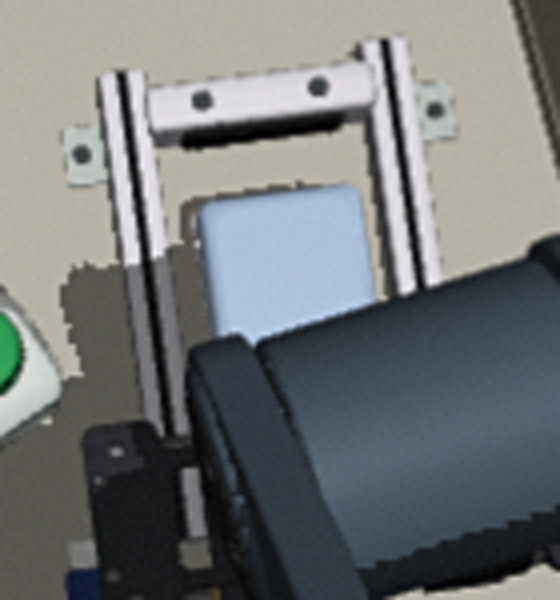

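The arm's occlusion spoils the numeric fit here. The picture shows the box's front edge (203,205)–(355,187) parallel to the rubber strip (185,143)–(342,125), with clear gaps to both rails. Now the slow approach.

>>> drive_tool(targets=[-0.25,0,0,0,0,0,-0.5,0,0,0,0,0,-0.75,0,0,0,0,0,-1,0,0,0,0,0,-1.25,0,0,0,0,0,-1.5,0,0,0,0,0,-1.75,0,0,0,0,0,-2,0,0,0,0,0,-2.25,0,0,0,0,0,-2.5,0,0,0,0,0,-2.75,0,0,0,0,0,-2.9,0,0,0,0,0])

```text
time: 9.03
position: [0.5284, 0.2853, 0.0426]
tool_rot: [-0.073, 0.997, 0.0, 0.0]
ft_force: [-2.9, 0.1, 1.1]
grip_width: 0.0398
```

>>> drive_tool(targets=[-0.1,0,0,0,0,0,-0.2,0,0,0,0,0,-0.3,0,0,0,0,0,-0.35,0,0,0,0,0,-0.35,0,0,0,0,0])

```text
time: 9.45
position: [0.5315, 0.2857, 0.0426]
tool_rot: [-0.073, 0.997, 0.0, 0.0]
ft_force: [-1.6, -1.2, 0.8]
grip_width: 0.0401
```

```bash

python3 - <<'E'
from h import *
p,d=robot.camera('top'); cv2.imwrite('pics/top7b.png',cv2.resize(p[80:230,280:420,::-1],None,fx=4,fy=4,interpolation=cv2.INTER_CUBIC))
p,d=robot.camera('scene'); cv2.imwrite('pics/scene7b.png',cv2.resize(p[100:330,130:380,::-1],None,fx=2.5,fy=2.5,interpolation=cv2.INTER_CUBIC))
move([0.036,.000],.042,0)
E
```

```text
t 9.55 tcpD [ 0.0344 -0.0002] z 0.0426 F [-0.6 -0.4  1.1] w 0.0399
shift cm [-0.16  0.02  0.06] rot [0.   0.02 0.11]
```

View pics/top7b.png

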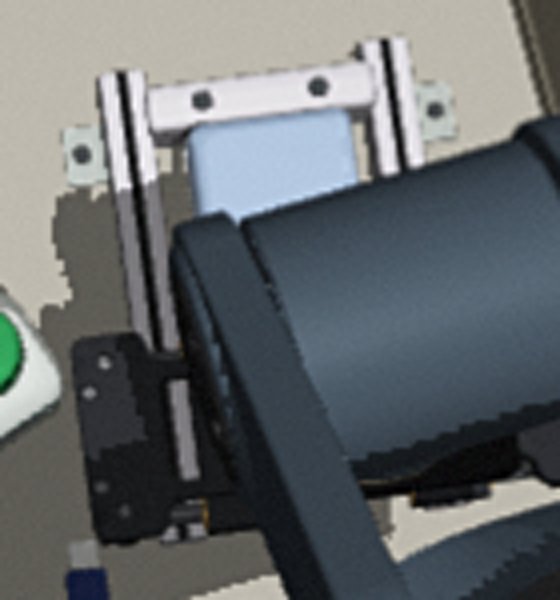

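View pics/scene7b.png

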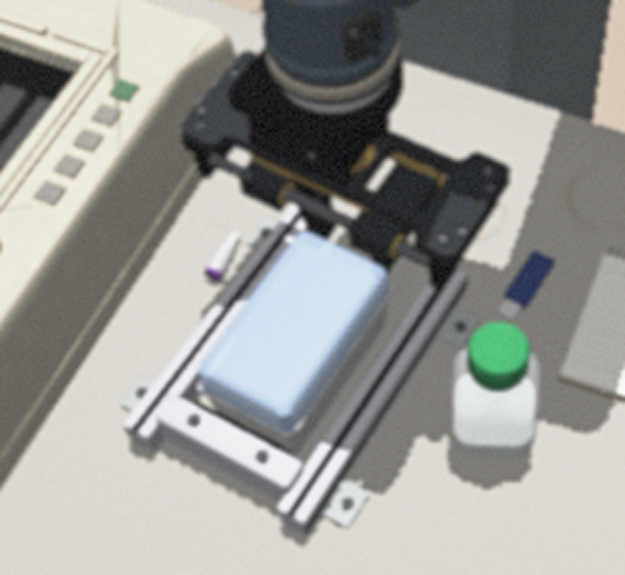

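The scene view shows the box centred between the rails with a few mm left to the stop. Tiny steps now, watching the force.

>>> drive_tool(targets=[-0.06,0,0,0,0,0,-0.12,0,0,0,0,0,-0.15,0,0,0,0,0])

```text
time: 9.8
position: [0.5328, 0.2859, 0.0426]
tool_rot: [-0.073, 0.997, -0.0, -0.0]
ft_force: [-1.7, -1.0, 1.8]
grip_width: 0.0402
```

>>> drive_tool(targets=[-0.04,0,0,0,0,0,-0.08,0,0,0,0,0,-0.1,0,0,0,0,0])

```text
time: 10.05
position: [0.5339, 0.2861, 0.0426]
tool_rot: [-0.073, 0.997, 0.0, 0.0]
ft_force: [-1.6, -0.2, 1.0]
grip_width: 0.0397
```

>>> drive_tool(targets=[-0.04,0,0,0,0,0,-0.06,0,0,0,0,0,-0.06,0,0,0,0,0])

```text
time: 10.3
position: [0.5343, 0.2861, 0.0425]
tool_rot: [-0.073, 0.997, -0.0, -0.0]
ft_force: [-2.2, -0.1, 1.5]
grip_width: 0.0401
```

```bash

python3 - <<'E'
from h import *
move([0.036,.000],.042,0)
p,d=robot.camera('scene'); cv2.imwrite('pics/scene8b.png',cv2.resize(p[170:320,170:330,::-1],None,fx=4,fy=4,interpolation=cv2.INTER_CUBIC))
E
```

```text
t 10.3 tcpD [ 0.0373 -0.0001] z 0.0425 F [-2.2 -0.1  1.5] w 0.0401
shift cm [0.13 0.01 0.05] rot [-0.   -0.01  0.11]
```

View pics/scene8b.png

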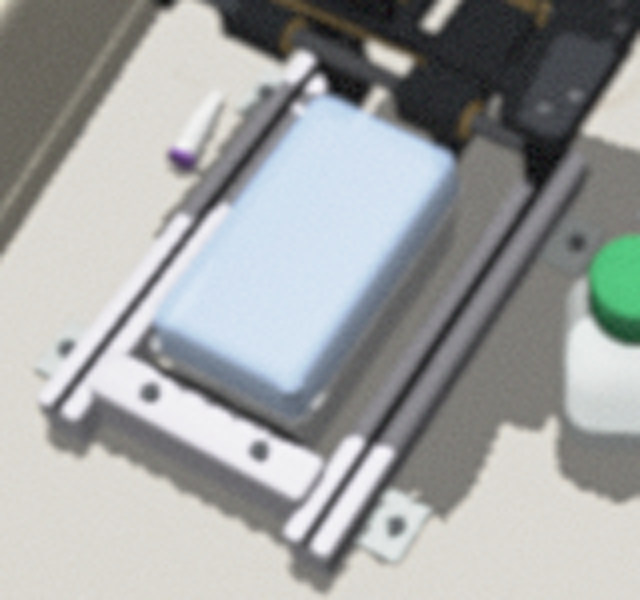

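>>> drive_tool(targets=[-0.04,0,0,0,0,0,-0.08,0,0,0,0,0,-0.08,0,0,0,0,0])

```text
time: 10.6
position: [0.5345, 0.2862, 0.0425]
tool_rot: [-0.073, 0.997, -0.0, -0.001]
ft_force: [-3.5, -0.8, 1.7]
grip_width: 0.0403
```

>>> drive_tool(targets=[-0.04,0,0,0,0,0,-0.08,0,0,0,0,0,-0.08,0,0,0,0,0])

```text
time: 10.85
position: [0.5347, 0.2862, 0.0424]
tool_rot: [-0.073, 0.997, -0.0, -0.001]
ft_force: [-5.1, -0.3, 3.5]
grip_width: 0.0397
```

Position has stalled and the force is rising, so it is in contact with the stop at the predicted place. One more small press to seat it square.

>>> drive_tool(targets=[-0.05,0,0,0,0,0,-0.1,0,0,0,0,0,-0.1,0,0,0,0,0,-0.1,0,0,0,0,0])

```text
time: 11.18
position: [0.5347, 0.2862, 0.0423]
tool_rot: [-0.073, 0.997, -0.0, -0.002]
ft_force: [-6.4, -0.3, 4.3]
grip_width: 0.0399
```

>>> drive_tool(targets=[-0.05,0,0,0,0,0,-0.1,0,0,0,0,0,-0.1,0,0,0,0,0,-0.1,0,0,0,0,0])

```text
time: 11.52
position: [0.5348, 0.2862, 0.0423]
tool_rot: [-0.073, 0.997, -0.001, -0.003]
ft_force: [-7.4, -0.6, 5.0]
grip_width: 0.0401
```

>>> drive_tool(targets=[0.2,0,0,0,0,0,0.4,0,0,0,0,0,0.7,0,0,0,0,0,1.2,0,0,0,0,0,2,0,0,0,0,0,3.2,0,0,0,0,0,4.6,0,0,0,0,0,6.2,0,0,0,0,0,8,0,0,0,0,0,10,0,-1,0,0,0,12,0,-3,0,0,0,14,0,-5,0,0,0])

```text
time: 12.52
position: [0.398, 0.2658, 0.0925]
tool_rot: [-0.073, 0.997, -0.0, -0.0]
ft_force: [0.0, -0.1, 1.3]
grip_width: 0.0402
```

>>> drive_tool(targets=[1.5,0,-2,0,0,0,3,0,-4,0,0,0,4,0,-6,0,0,0,5,0,-7,0,0,0,5,0,-7,0,0,0])

```text
time: 12.93
position: [0.3488, 0.259, 0.1644]
tool_rot: [-0.074, 0.997, 0.001, 0.002]
ft_force: [-1.1, 0.3, -0.7]
grip_width: 0.04
```

```bash

python3 - <<'E'
from h import *
move([0.036,.000],.042,0)
boxfit('top','9')
r=boxD('top','9a')
p=cv2.imread('pics/top9.png'); cv2.imwrite('pics/top9b.png',cv2.resize(p[80:280,220:420],None,fx=3,fy=3,interpolation=cv2.INTER_CUBIC))
p,d=robot.camera('scene'); cv2.imwrite('pics/scene9b.png',cv2.resize(p[170:320,170:350,::-1],None,fx=4,fy=4,interpolation=cv2.INTER_CUBIC))
S=cloud('scene',d); D=toD(S)
m=(S[...,2]>0.062)&(S[...,2]<0.075)&(D[...,0]>.0)&(D[...,0]<.2)&(abs(D[...,1])<.07)
print('scene box',cv2.minAreaRect(D[m].astype(np.float32)),m.sum())
E
```

```text
t 12.9333 tcpD [-0.1502 -0.0003] z 0.1644 F [-1.1  0.3 -0.7] w 0.04
shift cm [-18.58  -0.03  12.3 ] rot [0.05 0.18 0.16]
top heading -0.09 [ 0.1 -0.2] width 0.0642 com [0.1072 0.0023] nose [0.1697 0.0022] rear [0.0447 0.0024]
top 2915 ((0.10923612117767334, 0.0024395734071731567), (0.06697414070367813, 0.12059086561203003), 89.62077331542969)
scene box ((0.11144332587718964, 0.002817399799823761), (0.06842942535877228, 0.12179488688707352), 89.98920440673828) 2910
```

View pics/top9b.png

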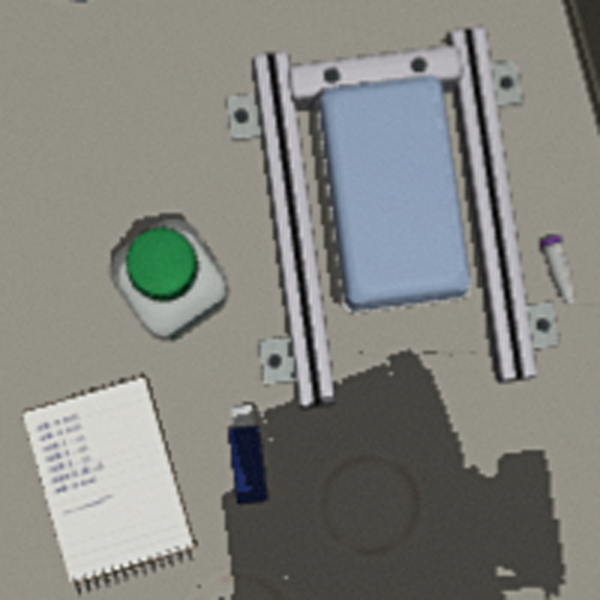

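View pics/scene9b.png

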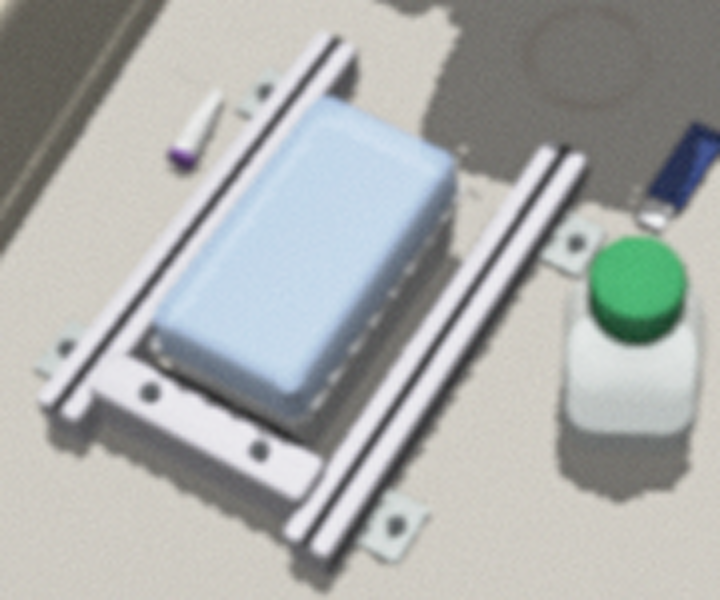

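The box stands square against the stop: origin x ≈ 107 mm (107.5 mm expected), lateral +2 mm, heading within 0.4°. Both rails are clear and the bystanders have not moved. Handing in.

```bash
python3 -c "
from rig import robot
print(robot.get_obs()['joint_velocities'].round(3)); print(robot.hand_in())"
```

```text
[-0.007  0.022 -0.007 -0.     0.007  0.001]
the job is handed in; nothing more can be done
None
```

The tip box is standing square against the stop at the end of the lane, and the job is handed in at about 13 s of the 48 s allowed.

I pushed it with two partly opened fingers on its rear face, with the fingertips held 42 mm above the bench so they passed above the 25 mm rails. It was never gripped or lifted. The box started about 8° askew. I turned it partway, steered it back towards the centre line as it entered, squared it up on an arc, and then pushed it straight in.

**Contact at the stop:** I pressed until the tool stalled, with about 7 N forward at the end, then backed straight off and lifted clear.

**Final position (dock frame):**

| Check | Origin x | Lateral | Heading |
|---|---|---|---|
| Top camera, size-based fit | 107.2 mm (target 107.5) | +2.3 mm | −0.1° |
| Top camera, plain lid outline | 109.2 mm | +2.4 mm | −0.4° |
| Scene camera, lid outline | 111.4 mm | +2.8 mm | 0.0° |

- **Disagreement in x:** the scene camera's x reads about 4 mm further in. It also read about 3.5 mm further than the top camera at the start, so I take it as calibration offset. The stalled tool position agrees with the size-based fit.
- **Failed measurement:** one fit partway down the lane was useless because the arm hid the box. I judged that stretch from the picture and the tool position instead.
- **Rails and bystanders:** the pictures show clear gaps to both rails wherever they were in view. The bystanders look unmoved by eye; I did not re-measure them.

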